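# Find the rocking cover of the parts case and seat it

## Robot

A 7-joint arm with a two-finger parallel gripper is mounted at the origin on a cart in front of the work surface, level with it; the furniture and walls round the work are solid. World frame = base frame: x ahead of the robot, y to its left, z up, the work surface at z = 0. Lengths are in m, angles in degrees, forces in N, time in s.
With the tool pointing down it reaches from about 0.425 to 0.875 m from the base axis. Payload 4.7 kg.
Tool frame: the origin (TCP) lies between the finger pads; the fingertips stand env.finger_overhang ahead of it and the grasp point (between the pads) lies 5 mm behind it (env.finger_overhang is the distance from the TCP to the fingertips, in m); z points along the fingers, y is the line along which they close (so a half turn about z gives the same grasp; the last joint's range is limited). The gripper opens to 87 mm and grips with 3 to 60 N. Pads are 19 mm wide; open, the fingers measure 117 mm over their backs; the gripper's body (75 mm by 190 mm) begins 51 mm behind the grasp point.
Start: joints at [-67.202, 18.392, -4.016, 83.108, 1.295, 78.541, -3.26], TCP at [0.243, 0.603, 0.237] pointing down, gripper open.
Joint ranges: [-163.93, 163.93], [-17.29, 119.83], [-79.2, 71.16], [3.27, 140.29], [-89.18, 269.18], [5.43, 117.66], [-154.24, 154.24]. Speed limits (degrees/s): [147.25, 147.25, 180, 180, 180, 180, 180].

## Interface

Orientations are given as [roll, pitch, yaw] about the fixed x, y, z axes, in that order (R = Rz(yaw) Ry(pitch) Rx(roll)).
In Python, from cell import telemetry, eyes, env, models gives the robot as it stands. The module is installed in compiled form; this text tells all that it offers.
- The arm moves only by the tool drive_tool, never from a script. Its arguments are lists of equal length, an entry for each row: "angular": the turn, a rotation vector about the tool's x, y, z in rad, a list of three; "delta_pos": the shift along the tool's x, y, z in cm, a list of three; "gripper": the finger opening in cm, from 0 to 8.7. A call has 1 to 20 rows; each row shifts and turns the commanded pose from where the row before left it, along the tool's axes as they then stand; what a row does not reach is not made up. A row lasts 1/10 s, in which the tool goes at most 50 mm and 8.59 degrees, less where a joint would pass 70% of its speed; a pose out of reach is approached as far as the arm can. A call with a gripper value outside its range is refused whole. The fingers move at their own pace and stop on an object; "squeeze" is the grip in N (left out, the last holds). Time passes only in rows, so rows that do not move let the fingers close. It gives the time, the measured TCP pose, the force, the opening and the grip force at its end, in the units of the state.
- telemetry.get_obs(): the state, without advancing time (a new reading comes with each control period).
- eyes.read_camera(name): name is "side" or "top"; returns a dict with "pixels" (384x512x3 uint8, red, green, blue), "mtx" (3x3 intrinsics, pixels), "origin" and "orientation" of the camera in the world. Camera axes: x right, y down, z forward; pixel columns grow to the right and rows downward; lengths in m; the calibration is good to about 2 mm. A picture is of the moment at which its call begins. There is no depth.
- env.sign_off(): hands the job in; it is judged then, once.
Trained networks look in a picture, given as the dict that the camera call returned (one of the last four; its "shot" number tells which), for a name from the list of things; names that differ only in an ending like _2 or _b are one class to them, and where a whole thing is asked for, a point or a joint stands for the part that bears it (a point fixed in the world has none). Each returns a list of dicts, best first, with "p" (0 to 1); they miss things now and then, are a little off and sometimes report something else, mostly with a low value. They report only what shows in the picture. A call takes as long as a camera call.
- models.search_frame(picture, target): "centre" ([column, row] in pixels, amid what is visible of it).
- models.cut_out(picture, target): "pixels" (384x512 bool, what is visible of it) and "centre" ([column, row] in pixels, amid what is visible of it).
The state is a dict: "time_s": time; "qpos": joint angles; "joint_velocities": joint speeds; "effort": joint torques, N m; "tool_pos": TCP position; "tool_rot": TCP orientation; "force": force on the tool from outside, world axes, zero at the start; "wrist_torque": the same for the moment, N m; "grip_width": finger opening in m; "grasp_force": force on a finger pad.
Only numpy, scipy, OpenCV 4.12 (cv2) and the standard library are available. Lean on these libraries where they do the work, as an engineer would, in place of code of your own. Each camera call takes 0.05 s, during which the arm holds its last target. There are 200 camera calls.

## Task

One of the six yellow covers of the blue parts case is not seated. Press the covers lightly near an edge with a fingertip until you find the one that rocks under it, then press that one on its middle until it is fully down on its seal, level and no longer rocking. Only press: do not pull up any cover, do not press brutally, and leave the marker, bottle, nut and tape measure where they are.

Things in the scene. Friction and masses are not known exactly. Their poses are not given: they have to be found in the camera images.
- case: Flat blue parts case, 160 x 230 mm, fixed. Origin: centre of its underside on the bench; x from its front edge (black handle, towards the robot) to the back, y to its left, z up; yaw up to 0.3 rad. Two rows (x = -35, +35 mm) of three square pockets (y = +70, 0, -70 mm); frame bars between them 10 mm wide, tops 30 mm above the bench; 14 mm gaps between covers.
- cover_1: Yellow square cover, front row (nearer the robot), left (+y of the case); 56 x 56 mm, 16 mm thick, flat top with a black dot in the middle. Origin: centre of its underside, at the start 26 mm above the bench; the top is 16 mm above that. Axes as the case's while level. All six look the same and start level at the same height; which one is loose changes from start to start.
- cover_2: Yellow square cover, front row, middle. Shape, size and origin as cover_1. Firm covers (five of the six, any of them) rest on thick seals: pressed anywhere they hardly move (under 1 mm).
- cover_3: Yellow square cover, front row, right. Shape, size and origin as cover_1. The loose cover (one of the six, any of them) hangs on its stem 7 mm above a thin seal: a light press of 1 to 3 N 15 to 20 mm from its middle tips it by up to 0.25 rad, so a finger pressing there sinks 2 to 5 mm (least for a wide flat fingertip); let go, it springs back level.
- cover_4: Yellow square cover, back row, left. Shape, size and origin as cover_1. Pressed on its middle dot, the loose cover (any of the six) stays up until its stem slips at 8 to 10 N; it then goes down 7 mm onto its seal and stays there when let go, level and no longer rocking, its top 35 mm above the bench, 7 mm lower than the firm covers.
- cover_5: Yellow square cover, back row, middle. Shape, size and origin as cover_1; may be firm or loose like any other.
- cover_6: Yellow square cover, back row, right. Shape, size and origin as cover_1; may be firm or loose like any other.
- marker: Bystander: red and white marker pen, 135 mm long, lying behind the case. Origin on the bench under its middle.
- oil_bottle: Bystander: small brown dropper bottle, 34 mm across, 102 mm tall, standing behind the case. Origin at the centre of its underside.
- hex_nut: Bystander: steel hexagon nut, 22 mm across, 10 mm high, on the bench to the left of the case. Origin at the centre of its underside.
- tape_measure: Bystander: yellow tape measure, 89 x 58 x 64 mm, standing on the bench to the right of the case. Origin on its underside near the middle.

How it is judged (in metres and radians):
On the way, in this order (a step that is already met when the one before it is completed fails the run):
1. the loose cover is found: it rocks (tips by more than 0.08 rad) under a press near its edge (((angle between cover_1's own z axis and vertical above 0.08 rad and contact force between the fingers and cover_1 above 0.2 N) or (angle between cover_2's own z axis and vertical above 0.08 rad and contact force between the fingers and cover_2 above 0.2 N) or (angle between cover_3's own z axis and vertical above 0.08 rad and contact force between the fingers and cover_3 above 0.2 N) or (angle between cover_4's own z axis and vertical above 0.08 rad and contact force between the fingers and cover_4 above 0.2 N) or (angle between cover_5's own z axis and vertical above 0.08 rad and contact force between the fingers and cover_5 above 0.2 N) or (angle between cover_6's own z axis and vertical above 0.08 rad and contact force between the fingers and cover_6 above 0.2 N))), for 0.1 s.
2. that cover is pressed down onto its seal and lies level (z of any of cover_1, cover_2, cover_3, cover_4, cover_5, cover_6 in the frame of case below 0.0205 m and angle between each of cover_1, cover_2, cover_3, cover_4, cover_5, cover_6's own z axis and vertical below 0.035 rad), for 0.2 s.
At the end, for the whole second after the job is handed in: The loose cover has gone down onto its seal (its origin less than 20.5 mm above the bench, from 26 mm; fully seated is 19 mm), all six covers lie level within 0.035 rad, none is raised, and marker, bottle, nut and tape measure are within 20 mm of where they stood (all of step 2 and z of each of cover_1, cover_2, cover_3, cover_4, cover_5, cover_6 in the frame of case below 0.028 m and distance of each of marker, oil_bottle, hex_nut, tape_measure from where it was at the start of the episode below 0.02 m); the robot touches nothing.
It fails at once if a cover is pulled or prised up (more than 4 mm above its start) (z of any of cover_1, cover_2, cover_3, cover_4, cover_5, cover_6 in the frame of case above 0.03 m).
It fails at once if a cover is pressed brutally (more than 50 N) (contact force between any of the arm, the fingers and cover_1 above 50 N or contact force between any of the arm, the fingers and cover_2 above 50 N or contact force between any of the arm, the fingers and cover_3 above 50 N or contact force between any of the arm, the fingers and cover_4 above 50 N or contact force between any of the arm, the fingers and cover_5 above 50 N or contact force between any of the arm, the fingers and cover_6 above 50 N).
It fails at once if the marker, bottle, nut or tape measure is moved by more than 20 mm (distance of any of marker, oil_bottle, hex_nut, tape_measure from where it was at the start of the episode above 0.02 m).
It also fails if it takes over 51 s, if anything falls off the work surface, if the arm or the gripper's body presses on something with over 40 N, if the wrist force passes 120 N, or if a joint passes its speed limit or range.

## Working session

There is one attempt and no reset: what is moved stays moved. The work goes in short steps, Python scripts to look and compute and a tool call to move; the robot and the scene stay as the last step left them, time stands still between calls to the robot, and variables do not carry over. Pictures are saved under pics/ and viewed, at most 10 in all, crops included, and the job is handed in when it is done.

Besides the shell and the picture viewer there is one more tool, called after "Emit:" as name(argument=value, ...) on one line, values as JSON. drive_tool: Moves the arm, as the interface text tells. Its arguments: {"type":"object","properties":{"angular":{"type":"array","items":{"type":"array","items":{"type":"number"}}},"delta_pos":{"type":"array","items":{"type":"array","items":{"type":"number"}}},"gripper":{"type":"array","items":{"type":"number"}},"squeeze":{"type":"number"}},"required":["angular","delta_pos","gripper"]}

```bash
mkdir -p pics; python3 - <<'E'
from cell import telemetry, eyes, env, models
import cv2,numpy as np
o=telemetry.get_obs()
for k in ["time_s","tool_pos","tool_rot","force","grip_width"]: print(k,o[k])
print(env.finger_overhang)
for n in ["top","side"]:
    c=eyes.read_camera(n); cv2.imwrite(f"pics/{n}0.png",c["pixels"][:,:,::-1]); print(n,c["mtx"],c["origin"],c["orientation"])
    for t in ["cover_1","case"]:
        print(t,[(np.round(d["centre"],1).tolist(),round(d["p"],2)) for d in models.cut_out(c,t)])
E
```

```text
time_s 0.0
tool_pos [0.24322027 0.60221887 0.23548989]
tool_rot [-1.79893676e+02  4.65285226e-03  1.58010493e+02]
force [ 0.61639868 -0.37939503 -0.47771083]
grip_width 0.08701377806559936
0.014
top [[441.5257767    0.         255.11101499]
 [  0.         441.5257767  207.58151484]
 [  0.           0.           1.        ]] [ 0.47083815 -0.03797487  1.0100444 ] [-170.44316934    1.70615257  -91.34990836]
cover_1 [([262.7, 262.3], 0.95), ([222.3, 239.4], 0.94), ([287.1, 224.3], 0.86), ([232.7, 271.7], 0.72), ([293.7, 254.3], 0.66)]
case [([258.0, 249.4], 0.82)]
side [[492.93398561   0.         258.0744213 ]
 [  0.         492.93398561 196.31939586]
 [  0.           0.           1.        ]] [ 0.16016462 -0.00180776  0.78577286] [-1.47067579e+02  8.47296049e-02 -9.29162790e+01]
cover_1 [([291.2, 219.1], 0.88), ([304.7, 254.9], 0.79), ([258.0, 232.5], 0.71), ([211.9, 241.3], 0.65), ([263.3, 264.9], 0.63), ([220.0, 273.9], 0.61)]
case [([248.0, 274.6], 0.61)]
```

View pics/top0.png

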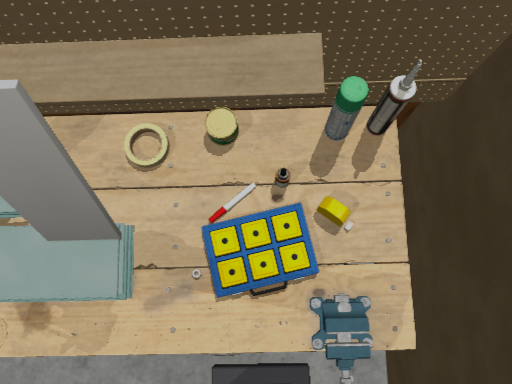

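View pics/side0.png

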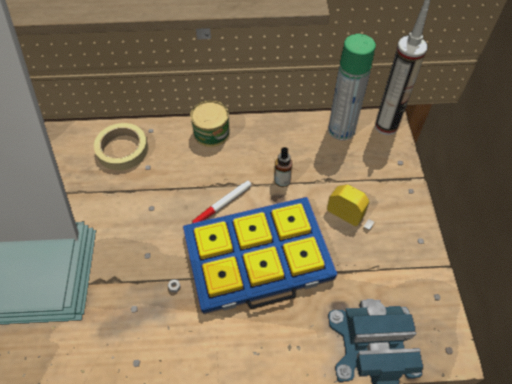

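The pictures show the case with six yellow covers: dots in the top view at about (225,241), (256,233), (287,226), (232,272), (263,265), (294,257), and in the side view at (213,239) to (304,257). A tall grey block on a teal base stands on the left, between the start pose and the case.

```bash
cat > h.py <<'E'
import numpy as np,cv2
from scipy.spatial.transform import Rotation as R
def ray(c,p):
    d=np.linalg.solve(c["mtx"],[p[0],p[1],1]); return np.array(c["origin"]),R.from_euler("xyz",c["orientation"],degrees=True).apply(d)
def at(c,p,z):
    o,d=ray(c,p); return o+d*(z-o[2])/d[2]
def tri(c1,p1,c2,p2):
    (a,u),(b,v)=ray(c1,p1),ray(c2,p2)
    s=np.linalg.lstsq(np.c_[u,-v],b-a,rcond=None)[0]; return (a+u*s[0]+b+v*s[1])/2
def dot(c,p):
    g=cv2.cvtColor(c["pixels"],cv2.COLOR_RGB2GRAY).astype(float); x,y=p
    w=g[y-6:y+7,x-6:x+7]; w=np.clip(0.5*(w.max()+w.min())-w,0,None); yy,xx=np.mgrid[-6:7,-6:7]
    return x+(w*xx).sum()/w.sum(),y+(w*yy).sum()/w.sum()
E
python3 - <<'E'
from cell import telemetry, eyes
from h import *
T=eyes.read_camera("top");S=eyes.read_camera("side")
tp=[(232,272),(263,265),(294,257),(225,241),(256,233),(287,226)]
sp=[(222,275),(264,265),(304,257),(213,239),(253,229),(292,219)]
loc=np.array([[x,y] for x in(-35,35) for y in(70,0,-70)])/1e3
P=[]
for a,b in zip(tp,sp):
    A,B=at(T,dot(T,a),.042)[:2],at(S,dot(S,b),.042)[:2]; P.append((A+B)/2); print(A.round(4),B.round(4))
P=np.array(P); l0=loc-loc.mean(0); q=P-P.mean(0)
yaw=np.arctan2((l0[:,0]*q[:,1]-l0[:,1]*q[:,0]).sum(),(l0*q).sum())
c,s=np.cos(yaw),np.sin(yaw); F=P.mean(0)+l0@np.array([[c,s],[-s,c]])
print("centre",P.mean(0).round(4),"yaw",yaw,"deg",np.degrees(yaw)); print(F.round(4)); print("res mm",(1e3*(P-F)).round(1))
print("grey corner",tri(T,(118,240),S,(75,237)).round(3),"teal corners",at(T,(133,225),.03).round(3),at(T,(133,300),.03).round(3),at(S,(85,320),.03).round(3))
for n,t in [("bottle",(283,192)),("tape",(333,211))]: print(n,at(T,t,.03).round(3))
print("top of grey at row 80: ",at(T,(20,80),.4).round(3),at(T,(48,110),.2).round(3),at(S,(20,80),.2).round(3))
E
```

```text
[0.4946 0.0418] [0.4939 0.0419]
[ 0.5094 -0.0268] [ 0.5088 -0.0265]
[ 0.5242 -0.0952] [ 0.5238 -0.0949]
[0.563  0.0568] [0.5623 0.0569]
[ 0.5777 -0.0118] [ 0.5773 -0.0115]
[ 0.5926 -0.0804] [ 0.5922 -0.0798]
centre [ 0.5433 -0.0191] yaw 0.21448973587104042 deg 12.289356614286396
[[ 0.4942  0.0418]
 [ 0.5091 -0.0266]
 [ 0.524  -0.095 ]
 [ 0.5626  0.0567]
 [ 0.5775 -0.0117]
 [ 0.5924 -0.0801]]
res mm [[ 0.   0. ]
 [-0.  -0.1]
 [-0.  -0.1]
 [ 0.   0.1]
 [-0.   0. ]
 [-0.  -0. ]]
grey corner [0.569 0.288 0.052] teal corners [0.605 0.264 0.03 ] [0.439 0.26  0.03 ] [0.432 0.258 0.03 ]
bottle [ 0.67  -0.077  0.03 ]
tape [ 0.624 -0.187  0.03 ]
top of grey at row 80:  [0.778 0.326 0.4  ] [0.814 0.385 0.2  ] [0.791 0.366 0.2  ]
```

```bash
python3 - <<'E'
from cell import telemetry, eyes
from h import *
T=eyes.read_camera("top");S=eyes.read_camera("side")
def rowedge(c,rows,lo,hi):
    g=cv2.GaussianBlur(cv2.cvtColor(c["pixels"],cv2.COLOR_RGB2GRAY),(3,3),0).astype(float); out=[]
    for r in rows: out.append((lo+int(np.argmax(abs(np.diff(g[r,lo:hi])))),r))
    return out
eT=rowedge(T,range(95,236,20),30,130);eS=rowedge(S,range(20,231,30),2,90);print(eT,eS)
# plane of the side-view edge, intersect top rays
a=ray(S,eS[0])[1];b=ray(S,eS[-1])[1];n=np.cross(a,b);oS=np.array(S["origin"])
for p in eT:
    o,d=ray(T,p);print(p,(o+d*(n@(oS-o))/(n@d)).round(3))
o=telemetry.get_obs();RT=R.from_euler("xyz",o["tool_rot"],degrees=True)
print(o["qpos"],RT.as_matrix().round(3))
E
```

```text
[(30, 95), (42, 115), (55, 135), (68, 155), (82, 175), (95, 195), (109, 215), (121, 235)] [(6, 20), (15, 50), (25, 80), (35, 110), (49, 140), (58, 170), (68, 200), (77, 230)]
(30, 95) [0.757 0.313 0.392]
(42, 115) [0.736 0.308 0.364]
(55, 135) [0.717 0.305 0.325]
(68, 155) [0.695 0.302 0.283]
(82, 175) [0.674 0.301 0.225]
(95, 195) [0.647 0.297 0.171]
(109, 215) [0.618 0.295 0.096]
(121, 235) [0.582 0.287 0.04 ]
[-67.20259097  18.39368407  -4.01597465  83.11068178   1.29422782
  78.53968497  -3.26159202] [[-0.927  0.374  0.   ]
 [ 0.374  0.927  0.   ]
 [-0.     0.    -1.   ]]
```

The grey block is a panel that leans back from x of about 0.57, so a straight line to the case passes clear of it.

Emit:
drive_tool(angular=[[0,0,0],[0,0,0],[0,0,0],[0,0,0],[0,0,0],[0,0,0],[0,0,0],[0,0,0],[0,0,0],[0,0,0],[0,0,0],[0,0,0],[0,0,0],[0,0,0],[0,0,0],[0,0,0],[0,0,0],[0,0,0],[0,0,0],[0,0,0]], delta_pos=[[-2.23,-2.3,0],[-2.23,-2.3,0],[-2.23,-2.3,0],[-2.23,-2.3,0],[-2.23,-2.3,0],[-2.23,-2.3,0],[-2.23,-2.3,0],[-2.23,-2.3,0],[-2.23,-2.3,0],[-2.23,-2.3,0],[-2.23,-2.3,0],[-2.23,-2.3,0],[-2.23,-2.3,0],[-2.23,-2.3,0],[-2.23,-2.3,0],[-2.23,-2.3,0],[-2.23,-2.3,0],[-2.23,-2.3,0],[-2.23,-2.3,0],[0,0,0]], gripper=[0,0,0,0,0,0,0,0,0,0,0,0,0,0,0,0,0,0,0,0])

```text
time_s: 2.5
tool_pos: [0.4739, 0.0339, 0.2371]
tool_rot: [-180.0, 0.1, 157.6]
force: [-0.2, 0.8, -0.1]
grip_width: 0.0005
grasp_force: 0.0
```

Emit:
drive_tool(angular=[[0,0,-0.12],[0,0,-0.12],[0,0,-0.12],[0,0,-0.12],[0,0,-0.12],[0,0,0],[0,0,0]], delta_pos=[[0,0,2.5],[0,0,2.5],[0,0,2.5],[0,0,2.5],[0,0,2.5],[0,0,2.0],[0,0,0]], gripper=[0,0,0,0,0,0,0])

```text
time_s: 3.2
tool_pos: [0.4703, 0.0392, 0.0892]
tool_rot: [-180.0, -0.3, -167.6]
force: [-0.6, -0.7, -0.4]
grip_width: 0.0004
grasp_force: 0.0
```

Emit:
drive_tool(angular=[[0,0,0],[0,0,0],[0,0,0]], delta_pos=[[0,0,1.5],[0,0,1.0],[0,0,0]], gripper=[0,0,0])

```text
time_s: 3.5
tool_pos: [0.472, 0.0391, 0.0661]
tool_rot: [180.0, -0.1, -167.6]
force: [0.7, -0.4, -0.6]
grip_width: 0.0006
grasp_force: 0.0
```

```bash
python3 - <<'E'
from cell import telemetry, eyes
from h import *
o=telemetry.get_obs();print(o["tool_pos"].round(4) if hasattr(o["tool_pos"],"round") else o["tool_pos"],o["force"],o["tool_rot"])
S=eyes.read_camera("side");cv2.imwrite("pics/s1.png",cv2.resize(S["pixels"][150:330,150:370,::-1],None,fx=3,fy=3,interpolation=2))
E
```

```text
[0.472  0.0391 0.0661] [ 0.65523165 -0.3820817  -0.61718404] [ 1.79994029e+02 -8.55562768e-02 -1.67598961e+02]
```

View pics/s1.png

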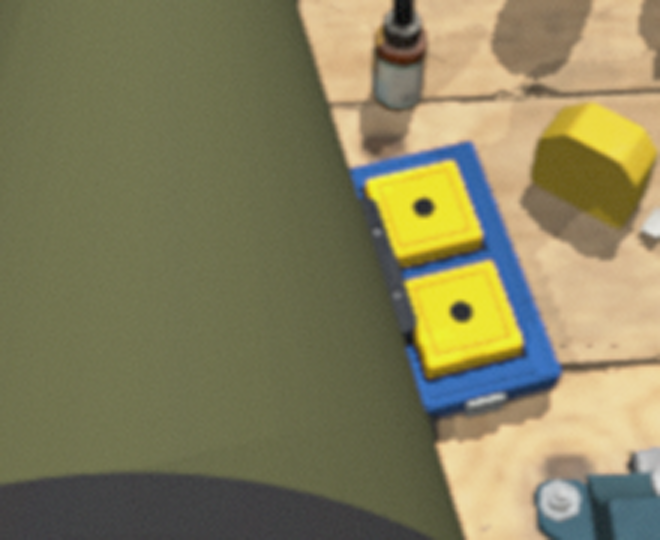

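The arm hides cover 1 in the side view; covers 3 and 6, with dots at crop (460,312) and (424,207), and the tape measure are undisturbed. I'll probe by force instead.

Emit:
drive_tool(angular=[[0,0,0],[0,0,0],[0,0,0],[0,0,0]], delta_pos=[[0,0,0.5],[0,0,0.3],[0,0,0.1],[0,0,0]], gripper=[0,0,0,0])

```text
time_s: 3.95
tool_pos: [0.4726, 0.0389, 0.0575]
tool_rot: [180.0, -0.0, -167.6]
force: [-0.1, 0.5, -0.2]
grip_width: 0.0005
grasp_force: 0.0
```

Emit:
drive_tool(angular=[[0,0,0],[0,0,0]], delta_pos=[[0,0,0.1],[0,0,0]], gripper=[0,0])

```text
time_s: 4.15
tool_pos: [0.4727, 0.0389, 0.0566]
tool_rot: [180.0, 0.0, -167.6]
force: [0.6, -0.5, -0.9]
grip_width: 0.0006
grasp_force: 0.0
```

Emit:
drive_tool(angular=[[0,0,0],[0,0,0]], delta_pos=[[0,0,0.1],[0,0,0]], gripper=[0,0])

```text
time_s: 4.35
tool_pos: [0.4728, 0.0389, 0.0564]
tool_rot: [180.0, -0.0, -167.6]
force: [-2.6, -0.5, 6.8]
grip_width: 0.0007
grasp_force: 3.7
```

Cover 1 is firm: 6.8 N with no sink. Next is cover 2.

Emit:
drive_tool(angular=[[0,0,0],[0,0,0],[0,0,0],[0,0,0],[0,0,0],[0,0,0],[0,0,0]], delta_pos=[[0,0,-1.5],[0,-3.5,0],[0,-3.5,0],[0,0,0],[0,0,1.0],[0,0,0.4],[0,0,0]], gripper=[0,0,0,0,0,0,0])

```text
time_s: 5.05
tool_pos: [0.4872, -0.0285, 0.0564]
tool_rot: [180.0, -0.1, -167.5]
force: [-2.3, -1.6, 7.4]
grip_width: 0.0006
grasp_force: 3.3
```

Emit:
drive_tool(angular=[[0,0,0],[0,0,0]], delta_pos=[[0,0,0.1],[0,0,0]], gripper=[0,0])

```text
time_s: 5.25
tool_pos: [0.4872, -0.0285, 0.0564]
tool_rot: [179.9, -0.1, -167.5]
force: [-4.7, -1.8, 14.9]
grip_width: 0.0006
grasp_force: 7.3
```

Cover 2 is firm too: it does not move at 14.9 N. Next is cover 3.

Emit:
drive_tool(angular=[[0,0,0],[0,0,0],[0,0,0],[0,0,0],[0,0,0],[0,0,0],[0,0,0]], delta_pos=[[0,0,-1.5],[0,-3.5,0],[0,-3.5,0],[0,0,0],[0,0,1.0],[0,0,0.25],[0,0,0]], gripper=[0,0,0,0,0,0,0])

```text
time_s: 5.95
tool_pos: [0.5019, -0.0959, 0.0569]
tool_rot: [179.9, -0.1, -167.5]
force: [-0.4, 0.7, -0.2]
grip_width: 0.0006
grasp_force: 0.0
```

Emit:
drive_tool(angular=[[0,0,0],[0,0,0]], delta_pos=[[0,0,0.1],[0,0,0]], gripper=[0,0])

```text
time_s: 6.15
tool_pos: [0.5025, -0.0968, 0.0567]
tool_rot: [180.0, -0.0, -167.5]
force: [0.4, -0.7, -0.4]
grip_width: 0.0007
grasp_force: 0.0
```

Emit:
drive_tool(angular=[[0,0,0],[0,0,0]], delta_pos=[[0,0,0.1],[0,0,0]], gripper=[0,0])

```text
time_s: 6.35
tool_pos: [0.5027, -0.0972, 0.0564]
tool_rot: [179.9, -0.0, -167.6]
force: [-1.0, 2.0, 5.5]
grip_width: 0.0003
grasp_force: 2.3
```

Cover 3 is firm. Next is cover 6.

Emit:
drive_tool(angular=[[0,0,0],[0,0,0],[0,0,0],[0,0,0],[0,0,0],[0,0,0],[0,0,0]], delta_pos=[[0,0,-1.5],[-3.5,0,0],[-3.5,0,0],[0,0,0],[0,0,1.0],[0,0,0.35],[0,0,0]], gripper=[0,0,0,0,0,0,0])

```text
time_s: 7.05
tool_pos: [0.5695, -0.0833, 0.0568]
tool_rot: [180.0, -0.1, -167.7]
force: [-0.1, -0.2, 0.4]
grip_width: 0.0005
grasp_force: 0.0
```

Emit:
drive_tool(angular=[[0,0,0],[0,0,0]], delta_pos=[[0,0,0.1],[0,0,0]], gripper=[0,0])

```text
time_s: 7.25
tool_pos: [0.57, -0.0834, 0.0565]
tool_rot: [180.0, -0.1, -167.7]
force: [-2.0, 0.0, 3.7]
grip_width: 0.0003
grasp_force: 1.5
```

Emit:
drive_tool(angular=[[0,0,0],[0,0,0]], delta_pos=[[0,0,0.05],[0,0,0]], gripper=[0,0])

```text
time_s: 7.45
tool_pos: [0.57, -0.0833, 0.0564]
tool_rot: [180.0, -0.1, -167.6]
force: [-4.7, -0.7, 6.9]
grip_width: 0.0003
grasp_force: 3.5
```

Emit:
drive_tool(angular=[[0,0,0],[0,0,0],[0,0,0],[0,0,0],[0,0,0],[0,0,0],[0,0,0]], delta_pos=[[0,0,-1.5],[0,3.5,0],[0,3.5,0],[0,0,0],[0,0,1.0],[0,0,0.35],[0,0,0]], gripper=[0,0,0,0,0,0,0])

```text
time_s: 8.15
tool_pos: [0.5554, -0.016, 0.0567]
tool_rot: [-180.0, -0.1, -167.7]
force: [0.2, 0.6, -0.8]
grip_width: 0.0003
grasp_force: 0.0
```

Emit:
drive_tool(angular=[[0,0,0],[0,0,0]], delta_pos=[[0,0,0.1],[0,0,0]], gripper=[0,0])

```text
time_s: 8.35
tool_pos: [0.5562, -0.0153, 0.0565]
tool_rot: [-180.0, -0.0, -167.7]
force: [-0.4, -0.2, -0.3]
grip_width: 0.0006
grasp_force: 0.0
```

Cover 6 is firm. Now pressing cover 5.

Emit:
drive_tool(angular=[[0,0,0],[0,0,0]], delta_pos=[[0,0,0.1],[0,0,0]], gripper=[0,0])

```text
time_s: 8.55
tool_pos: [0.5562, -0.0148, 0.0556]
tool_rot: [-180.0, 0.0, -167.6]
force: [-0.8, -0.2, 1.5]
grip_width: 0.0005
grasp_force: 0.3
```

Cover 5 gives under a light force. One more millimetre to tip it past the limit.

Emit:
drive_tool(angular=[[0,0,0],[0,0,0]], delta_pos=[[0,0,0.1],[0,0,0]], gripper=[0,0])

```text
time_s: 8.75
tool_pos: [0.5562, -0.0147, 0.0546]
tool_rot: [-180.0, 0.0, -167.6]
force: [0.4, -1.9, 1.3]
grip_width: 0.0001
grasp_force: 0.7
```

Emit:
drive_tool(angular=[[0,0,0],[0,0,0],[0,0,0]], delta_pos=[[0,0,0.06],[0,0,0],[0,0,0]], gripper=[0,0,0])

```text
time_s: 9.05
tool_pos: [0.5561, -0.0147, 0.0541]
tool_rot: [-180.0, 0.0, -167.6]
force: [-0.1, -1.4, 1.4]
grip_width: 0.0001
grasp_force: 0.9
```

Cover 5 is the loose one: the tip sank 2.3 mm at 1.4 N. Now I press on its middle.

Emit:
drive_tool(angular=[[0,0,0],[0,0,0],[0,0,0],[0,0,0],[0,0,0],[0,0,0]], delta_pos=[[0,0,-1.0],[0,0,-0.5],[-2.15,-0.15,0],[0,0,0],[0,0,1.2],[0,0,0]], gripper=[0,0,0,0,0,0])

```text
time_s: 9.65
tool_pos: [0.5768, -0.0113, 0.0559]
tool_rot: [180.0, -0.0, -167.6]
force: [0.1, 0.2, 1.0]
grip_width: 0.0007
grasp_force: 0.0
```

Emit:
drive_tool(angular=[[0,0,0],[0,0,0],[0,0,0],[0,0,0]], delta_pos=[[0,0,0.1],[0,0,0.1],[0,0,0.1],[0,0,0]], gripper=[0,0,0,0])

```text
time_s: 10.05
tool_pos: [0.5764, -0.0115, 0.0545]
tool_rot: [179.9, -0.1, -167.6]
force: [-2.7, 0.4, 6.3]
grip_width: 0.0007
grasp_force: 3.3
```

Emit:
drive_tool(angular=[[0,0,0],[0,0,0],[0,0,0],[0,0,0]], delta_pos=[[0,0,0.1],[0,0,0.1],[0,0,0.1],[0,0,0]], gripper=[0,0,0,0])

```text
time_s: 10.45
tool_pos: [0.5764, -0.0114, 0.0516]
tool_rot: [179.9, -0.1, -167.6]
force: [-1.9, -0.0, 7.5]
grip_width: 0.0004
grasp_force: 3.5
```

Emit:
drive_tool(angular=[[0,0,0],[0,0,0],[0,0,0],[0,0,0]], delta_pos=[[0,0,0.1],[0,0,0.1],[0,0,0.1],[0,0,0]], gripper=[0,0,0,0])

```text
time_s: 10.85
tool_pos: [0.5764, -0.0114, 0.0494]
tool_rot: [179.9, -0.1, -167.6]
force: [-5.6, 0.2, 12.8]
grip_width: 0.0004
grasp_force: 6.5
```

Emit:
drive_tool(angular=[[0,0,0],[0,0,0],[0,0,0]], delta_pos=[[0,0,0.1],[0,0,0],[0,0,0]], gripper=[0,0,0])

```text
time_s: 11.15
tool_pos: [0.5765, -0.0115, 0.0494]
tool_rot: [179.9, -0.1, -167.6]
force: [-7.9, 0.4, 19.7]
grip_width: 0.0006
grasp_force: 9.8
```

Emit:
drive_tool(angular=[[0,0,0],[0,0,0],[0,0,0],[0,0,0],[0,0,0],[0,0,0],[0,0,0],[0,0,0],[0,0,0],[0,0,0],[0,0,0],[0,0,0],[0,0,0]], delta_pos=[[0,0,-0.5],[0,0,-1.5],[0,0,-3],[0,0,-3],[0,0,-3],[0,0,-3],[4,0,0],[4,0,0],[3,3,0],[0,4,0],[0,4,0],[0,4,0],[0,0,0]], gripper=[0,0,0,0,0,0,0,0,0,0,0,0,0])

```text
time_s: 12.45
tool_pos: [0.4359, 0.1169, 0.1874]
tool_rot: [179.9, 0.0, -167.1]
force: [-0.0, -0.5, 0.1]
grip_width: 0.0005
grasp_force: 0.0
```

```bash
python3 - <<'E'
from cell import telemetry, eyes
from h import *
T=eyes.read_camera("top");S=eyes.read_camera("side")
a=cv2.resize(T["pixels"][170:310,185:365,::-1],None,fx=3,fy=3,interpolation=2);b=cv2.resize(S["pixels"][170:310,185:365,::-1],None,fx=3,fy=3,interpolation=2)
cv2.imwrite("pics/end.png",cv2.resize(np.vstack([a,b]),None,fx=.7,fy=.7))
E
```

```text
(no output)
```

View pics/end.png

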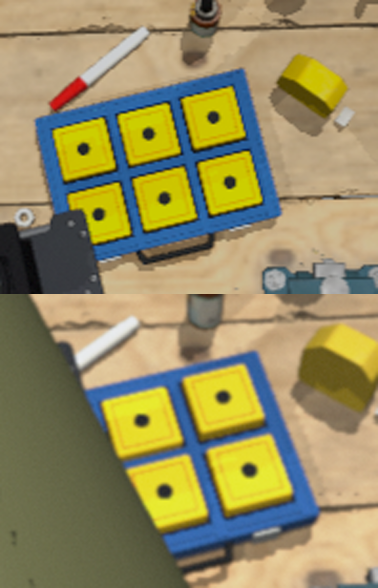

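In the picture all covers lie level, the bystanders are in place, and cover 5 (dot at top crop (148,133), side crop (141,420)) looks lower. I'll check its height, then hand in.

```bash
python3 - <<'E'
from cell import telemetry, eyes, env
from h import *
T=eyes.read_camera("top");S=eyes.read_camera("side")
z=[]
for a,b in [((256,233),(253,230)),((287,226),(292,219)),((294,257),(304,257))]:
    p=tri(T,dot(T,a),S,dot(S,b)); print(p.round(4)); z.append(p[2])
if z[0]<np.mean(z[1:])-.004: print(env.sign_off())
E
```

```text
[ 0.5781 -0.0115  0.0334]
[ 0.5928 -0.0802  0.0408]
[ 0.5243 -0.0952  0.0411]
the job is handed in; nothing more can be done
None
```

The loose cover was cover 5 (back row, middle). I pressed it down about 7 mm onto its seal, where it stays with the arm clear, and handed the job in; covers 1, 2, 3 and 6 tested firm, and cover 4 was not probed because cover 5 had already been found.

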